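# Prise open the label tensioner and hold its spring arm wound to the stop

## Task

The label tensioner must be held ready for threading: lever its blue hinged cover up with the red-handled opener, its blade in the notch under the cover's front edge, and swing it right over so that it stays open behind the unit. Lay the opener flat on the bench or mat clear of the unit, then with the fingers bring the spring arm round by its orange roller, toward the front of the unit, until it is fully against its stop, and finish while still holding it there (do not let go: it springs back). Leave the label roll, charger and phone where they are.

Things in the scene. Friction and masses are not known exactly. Their poses are not given: they have to be found in the camera images.
- housing: Label tensioner: grey tray fixed to the bench, 150 mm deep (x), 180 mm wide (y; 216 over the feet), walls 40 mm high, 4 thick; blue cover on top, 80 mm high in all when closed. Origin: centre of underside; x points from the front (notch side) to the hinge side, z up. Inside: floor top at 6 mm, arm pivot at x +15, y -60 mm, two fixed 18 mm guide posts, 32 mm tall, at x +40 and -45, y +70 mm.
- notch (a point): Centre of the mouth of the notch in the front wall of the tray, 30 mm above the bench, on the outer front face. The notch is 70 mm wide and 20 mm high: from 20 mm above the bench up to the lower edge of the closed cover at 40 mm. Inside it the tray is free at that height for at least 40 mm. Site axes as the housing's.
- cover_edge (a point): Middle of the lower front edge of the blue cover, on its outer face; 150 mm from the hinge line. Moves with the cover.
- cover (a joint): Hinge angle of the blue cover (150 x 180 mm shell, 40 mm deep, 3 mm walls, open below, 120 g): 0 closed, grows as it opens, 2.5 rad when leaning open behind the unit. Hinge line: along the housing's y, at its x +75 mm, 40 mm above the bench. Let go below about 1.1 rad it falls shut; beyond about 1.3 it falls open by itself and stays.
- tension_arm (a joint): Angle of the spring arm, turning about a vertical pivot: 0 at rest, grows counter-clockwise seen from above as the roller comes round toward the front of the unit, 0.87 rad at its stop. A spring always pulls it back to 0: about 2 N at the roller at rest, about 6 N at the stop.
- pivot (a point): Point on the vertical axis of the spring arm's pivot, 72 mm above the bench (the pivot itself ends at 32 mm).
- roller (a point): Centre of the top of the orange roller, an upright cylinder 18 mm across at the end of the arm, 90 mm from the pivot axis. Top 72 mm above the bench, orange part reaches down to 22 mm, so it stands 32 mm proud of the tray walls when the cover is open. At rest it lies, seen from the pivot, 80 degrees counter-clockwise of the housing's x axis.
- opener: Opener, a thin pry tool 140 mm long, 40 g, lying flat on the dark mat (2.4 mm thick) on the bench. Origin: centre of its underside; length along its y axis, blade end at +y, z up. Red handle 14 mm wide, 12 mm thick from y -70 to +12 mm; flat steel blade 18 mm wide, 4 mm thick, its underside level with the handle's, from y +10 to +70 mm. At the start the blade points roughly away from the robot.
- opener_grip (a point): Point on the opener's handle, 6 mm above its underside, at its y -25 mm, 95 mm from the blade's tip: a good place to grip across the 14 mm width.
- label_roll: Bystander: white label roll standing on its face, 85 mm across, 60 mm high. Origin: centre of its underside.
- charger: Bystander: small white charger, 61 x 44 x 28 mm. Origin: centre of its underside.
- handset: Bystander: phone lying flat, 153 x 74 x 9 mm. Origin: centre of its underside.

How it is judged:
On the way, in this order (a step that is already met when the one before it is completed fails the run):
1. the opener lifts the cover (at least 0.3 rad open, the opener touching the unit) (value of joint cover above 0.3 rad and contact force between opener and housing above 0.05 N), for 0.1 s.
2. the cover is swung right over (beyond 2.2 rad) (value of joint cover above 2.2 rad), for 0.2 s.
3. the opener lies flat on the bench or mat, clear of the unit and released (height (world z) of opener below 0.015 m and (angle between opener's own z axis and vertical below 0.15 rad or angle between opener's own z axis and vertical above 2.99 rad) and horizontal distance between opener and housing above 0.115 m and contact force between the fingers and opener below 0.1 N), for 0.2 s.
At the end, for the whole second after the job is handed in: At the end the fingers press the unit with over 1.5 N, the spring arm is within 0.05 rad of its stop, the cover open beyond 2.2 rad, the opener released, at rest and flat on bench or mat (within 0.15 rad), its centre over 115 mm from the unit's centre and not touching it (all of step 3 and value of joint cover above 2.2 rad and value of joint tension_arm above 0.82 rad and contact force between the fingers and housing above 1.5 N and contact force between opener and housing below 0.1 N and linear speed of opener below 0.02 m/s); the arm keeps its last pose, push and grip.
It fails at once if the label roll is pushed more than 30 mm from its place (distance of label_roll from where it was at the start of the episode above 0.03 m).
It fails at once if the charger is pushed more than 30 mm from its place (distance of charger from where it was at the start of the episode above 0.03 m).
It fails at once if the handset is pushed more than 30 mm from its place (distance of handset from where it was at the start of the episode above 0.03 m).
It also fails if it takes over 64 s, if anything falls off the work surface, if the arm or the gripper's body presses on something with over 40 N, if the wrist force passes 120 N, or if a joint passes its speed limit or range.

## Robot

A 6-joint arm with a two-finger parallel gripper is mounted at the origin on a cart in front of the work surface, level with it; the furniture and walls round the work are solid. World frame = base frame: x ahead of the robot, y to its left, z up, the work surface at z = 0. Lengths are in m, angles in rad, forces in N, time in s.
With the tool pointing down it reaches from about 0.25 to 0.775 m from the base axis. Payload 4 kg.
Tool frame: the origin (TCP) lies between the finger pads; the fingertips stand 19 mm ahead of it and the grasp point (between the pads) is the TCP (robot.tip_reach is the y of the fingertips in the tool frame, in m); y points along the fingers, x is the direction in which the jaws open and shut, and the axes are right-handed (so a half turn about y gives the same grasp; the last joint's range is limited). The gripper opens to 94 mm and grips with 3 to 60 N. Pads are 16 mm wide; open, the fingers measure 119 mm over their backs; the gripper's body (75 mm by 177 mm) begins 78 mm behind the grasp point.
Start: joints at [1.201, 0.087, 1.371, -0, 1.684, -0.103], TCP at [0.145, 0.531, 0.225] pointing down, gripper open.
Joint ranges: [-3.1, 3.1], [-0.76, 2.03], [0.27, 2.55], [-1.08, 4.22], [0.17, 2.65], [-2.57, 2.57]. Speed limits (rad/s): [2.79, 2.79, 3.14, 3.14, 3.14, 3.14].

## Interface

Orientations are given as [roll, pitch, yaw] about the fixed x, y, z axes, in that order (R = Rz(yaw) Ry(pitch) Rx(roll)).
In Python, from bench import robot, imaging, order gives the robot as it stands.
- The arm moves only by the tool send_rows, never from a script. Its argument "moves" is text: rows parted by semicolons, each of 5 numbers parted by spaces: the gripper's target within -1 to 1 (shut at 1, half-way at 0, fully open at -1), then the shift along the tool's x, y, z in m, then the turn about the tool's y in degrees. In form: fingers tx ty tz roll; .... A call has exactly 10 rows; each row shifts and turns the commanded pose from where the row before left it, along the tool's axes as they then stand; what a row does not reach is not made up. A row lasts 1/12 s, in which the tool goes at most 41.7 mm and 7.16 degrees, less where a joint would pass 70% of its speed; a pose out of reach is approached as far as the arm can. A call with a gripper value outside its range is refused whole. The fingers move at their own pace and stop on an object; the grip force is fixed at half the most. Time passes only in rows, so rows that do not move let the fingers close, or fill a call up. It gives the time, the measured TCP pose, the force and the opening at its end, in the units of the state.
- robot.get_obs(): the state, without advancing time (a new reading comes with each control period).
- imaging.snapshot(name): name is "scene" or "side" or "wrist"; returns a dict with "image" (420x560x3 uint8, red, green, blue), "mtx" (3x3 intrinsics, pixels), "dist" ([k1, k2, p1, p2, k3] as OpenCV has them; the pictures are not rectified), "R" (3x3) and "t" (3): a world point X has camera coordinates R X + t. Camera axes: x right, y down, z forward; pixel columns grow to the right and rows downward; lengths in m; the calibration is good to about 2 mm. A picture is of the moment at which its call begins. There is no depth.
- order.close_job(): hands the job in, once; it reports no verdict.
Trained networks look in a picture, given as the dict that the camera call returned (one of the last four; its "shot" number tells which), for a name from the list of things; names that differ only in an ending like _2 or _b are one class to them, and where a whole thing is asked for, a point or a joint stands for the part that bears it (a point fixed in the world has none). Each returns a list of dicts, best first, with "conf" (0 to 1); they miss things now and then, are a little off and sometimes report something else, mostly with a low value. They report only what shows in the picture. A call takes as long as a camera call.
- imaging.recognise(picture, target): "centre" ([column, row] in pixels, amid what is visible of it).
- imaging.landmark_of(picture, target): "centre" ([column, row] in pixels: a listed point, or the origin of a listed thing).
The state is a dict: "time": time; "joint_positions": joint angles; "qvel": joint speeds; "joint_torque": joint torques, N m; "tool_pos": TCP position; "ee_rot": TCP orientation; "wrist_force": force on the tool from outside, world axes, zero at the start; "wrist_torque": the same for the moment, N m; "width": finger opening in m.
Only numpy, scipy, OpenCV 4.12 (cv2) and the standard library are available. Lean on these libraries where they do the work, as an engineer would, in place of code of your own. Each camera call takes 0.05 s, during which the arm holds its last target.

## Working session

There is one attempt and no reset: what is moved stays moved. The work goes in short steps, Python scripts to look and compute and a tool call to move; the robot and the scene stay as the last step left them, time stands still between calls to the robot, and variables do not carry over. Pictures are saved under pics/ and viewed, and the job is handed in when it is done.

Besides the shell and the picture viewer there is one more tool, called after "Request:" in YAML: its name, and indented under it one key for each argument. send_rows: Moves the arm, as the interface text tells. Its arguments: {"type":"object","properties":{"moves":{"type":"string"}},"required":["moves"]}

```bash
ls; mkdir -p pics; cat > h.py <<'E'
from bench import robot, imaging, order
import numpy as np, cv2
def snap(cam,name):
    s=imaging.snapshot(cam); cv2.imwrite('pics/%s.png'%name,s['image'][:,:,::-1]); return s
def ray(s,px):
    u=cv2.undistortPoints(np.array([[px]],float),s['mtx'],np.array(s['dist'],float))[0,0]
    R=np.array(s['R']);t=np.array(s['t'])
    return -R.T@t, R.T@np.array([u[0],u[1],1.])
def onz(s,px,z):
    c,d=ray(s,px); return c+d*(z-c[2])/d[2]
def tri(s1,p1,s2,p2):
    c1,d1=ray(s1,p1);c2,d2=ray(s2,p2)
    k=np.linalg.lstsq(np.c_[d1,-d2],c2-c1,rcond=None)[0]
    a=c1+d1*k[0];b=c2+d2*k[1]; return (a+b)/2,np.linalg.norm(a-b)
def proj(s,X):
    r=cv2.Rodrigues(np.array(s['R'],float))[0]
    return cv2.projectPoints(np.array(X,float).reshape(-1,3),r,np.array(s['t'],float),np.array(s['mtx'],float),np.array(s['dist'],float))[0][:,0]
E
python3 - <<'E'
from h import *
np.set_printoptions(precision=4,suppress=True)
o=robot.get_obs(); print(o)
S={c:snap(c,c+'0') for c in('scene','side','wrist')}
for c,s in S.items():
    print(c,-np.array(s['R']).T@np.array(s['t']))
    for n in ['housing','notch','cover_edge','roller','pivot','opener','opener_grip','label_roll','charger','handset']:
        r=imaging.landmark_of(s,n)[:2]; print(n,[(np.round(x['centre'],1),round(x['conf'],2)) for x in r])
        z={'notch':.03,'cover_edge':.04,'opener':.0024,'opener_grip':.0084}.get(n,0)
        if r: print('    ',onz(s,r[0]['centre'],z))
E
```

```text
pics
{'time': 0.0, 'joint_positions': array([ 1.2009,  0.088 ,  1.3722,  0.    ,  1.6836, -0.1031]), 'qvel': array([-0.0006,  0.0009, -0.0008, -0.0004,  0.0011, -0.0009]), 'joint_torque': array([  0.0009, -34.0177, -30.2438,   0.0721,   0.0327,  -0.0001]), 'tool_pos': array([0.1448, 0.5301, 0.2233]), 'ee_rot': array([-1.5706,  0.0022,  1.304 ]), 'wrist_force': array([0.6398, 0.062 , 0.3295]), 'wrist_torque': array([-0.0026,  0.0536, -0.0012]), 'width': 0.09397716501319689}
scene [0.0253 1.1503 0.6318]
housing [(array([290. , 200.2]), 0.9), (array([290.6, 167. ]), 0.67)]
     [0.5944 0.0274 0.    ]
notch [(array([317. , 185.7]), 0.2)]
     [ 0.5431 -0.0299  0.03  ]
cover_edge [(array([317.8, 187.5]), 0.9), (array([244.2, 290.1]), 0.59)]
     [ 0.5281 -0.0012  0.04  ]
roller [(array([317.9, 189.9]), 0.55), (array([289.4, 200.7]), 0.25)]
     [ 0.5554 -0.065   0.    ]
pivot [(array([289.1, 167.3]), 0.74), (array([248.3, 292.2]), 0.42)]
     [ 0.6977 -0.1684  0.    ]
opener [(array([243.8, 291.7]), 0.77)]
     [0.4892 0.4328 0.0024]
opener_grip [(array([247.4, 290.9]), 0.61)]
     [0.48 
[... 470 characters left out ...]
ot [(array([264.7, 175.3]), 0.7), (array([294.3, 267.9]), 0.38)]
     [ 0.6528 -0.2435  0.    ]
opener [(array([283., 274.]), 0.78), (array([294. , 268.8]), 0.73)]
     [0.4995 0.4388 0.0024]
opener_grip [(array([293.4, 267. ]), 0.64), (array([295.9, 307.7]), 0.23)]
     [0.4785 0.4161 0.0084]
label_roll [(array([287.7, 233. ]), 0.9)]
     [0.5127 0.2285 0.    ]
charger [(array([335.9, 222.3]), 0.51)]
     [0.3842 0.1463 0.    ]
handset [(array([295.6, 309.2]), 0.56)]
     [0.4594 0.5618 0.    ]
wrist [0.0662 0.5518 0.3847]
housing []
notch []
cover_edge []
roller []
pivot []
opener []
opener_grip []
label_roll []
charger []
handset [(array([359.7, 401.9]), 0.65)]
     [0.4524 0.5594 0.    ]
```

View pics/scene0.png

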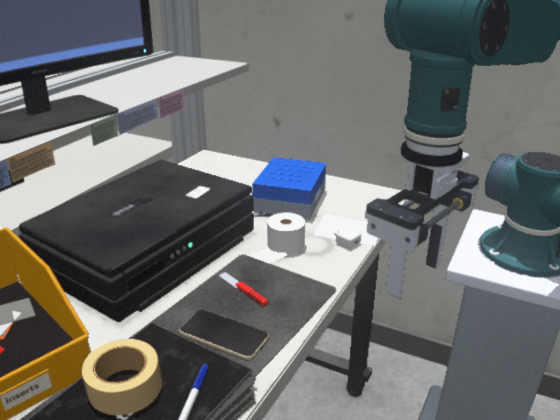

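View pics/side0.png

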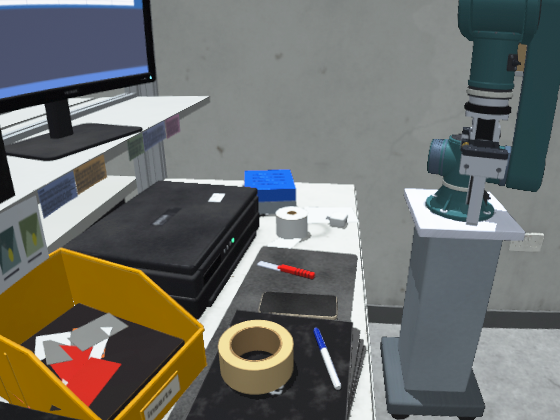

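View pics/wrist0.png

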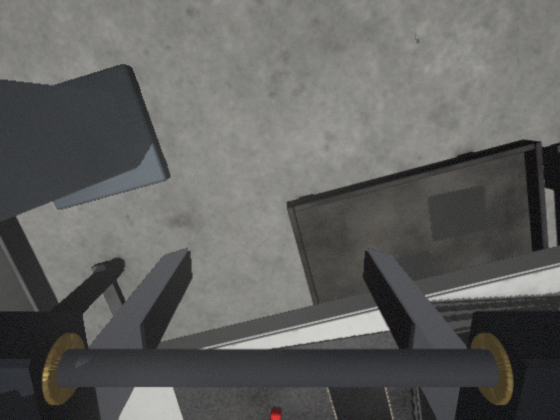

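Scene: the blue unit sits at about (290,185), the roll at (287,235), the charger at (345,238), and the opener from (225,275) to (265,300) on the mat, with the phone at (225,335). The scanner is left of the unit. The wrist view shows only the bench edge, so next I'll work out a viewpoint over the opener.

```bash
cat >> h.py <<'E'
def rot(rpy):
    from scipy.spatial.transform import Rotation
    return Rotation.from_euler('xyz',rpy).as_matrix()
def go(target,yaw=None):
    """print tool-frame shift from measured pose to target; shift first, then turn"""
    o=robot.get_obs(); R=rot(o['ee_rot']); d=R.T@(np.array(target)-o['tool_pos'])
    print('TCP',o['tool_pos'],'rpy',o['ee_rot'],'shift',np.round(d,4), 'turn', None if yaw is None else -np.degrees((yaw-o['ee_rot'][2]+np.pi)%(2*np.pi)-np.pi))
np.set_printoptions(precision=4,suppress=True)
E
python3 - <<'E'
from h import *
S={c:imaging.snapshot(c) for c in('scene','side','wrist')}
a,b,w=S['scene'],S['side'],S['wrist']
R=rot(robot.get_obs()['ee_rot'])
print('cam fwd in tool',R.T@np.array(w['R']).T, proj(w,robot.get_obs()['tool_pos']), w['mtx'])
# opener ends by colour
for c in('scene','side'):
    s=S[c];im=s['image'].astype(int)
    m=(im[:,:,0]>150)&(im[:,:,1]<70)&(im[:,:,2]<70)
    if c=='side': m[330:]=0
    else: m[330:]=0
    n,l,st,ce=cv2.connectedComponentsWithStats(m.astype(np.uint8)); k=1+np.argmax(st[1:,4]); ys,xs=np.where(l==k)
    p=np.c_[xs,ys];i,j=p[:,0].argmin(),p[:,0].argmax()
    print(c,p[i],p[j],onz(s,p[i],.012),onz(s,p[j],.012),onz(s,p.mean(0),.012))
go((.41,.43,.22),np.pi/2)
E
```

```text
cam fwd in tool [[ 1.      0.0003  0.0004]
 [-0.0003 -0.2751  0.9614]
 [ 0.0004 -0.9614 -0.2751]] [[277.3065 281.535 ]] [[355.9095   0.     277.1728]
 [  0.     355.9095 213.1943]
 [  0.       0.       1.    ]]
scene [236 284] [267 300] [0.5092 0.4293 0.012 ] [0.4295 0.4454 0.012 ] [0.4691 0.4364 0.012 ]
side [278 267] [314 273] [0.5125 0.4259 0.012 ] [0.4302 0.4425 0.012 ] [0.4728 0.4321 0.012 ]
TCP [0.145  0.5306 0.2245] rpy [-1.5708 -0.0001  1.304 ] shift [-0.0272  0.0045 -0.2821] turn -15.284410198232827
```

Request:
send_rows:
  moves: "-1 -0.002 0 -0.03 -1; -1 -0.002 0 -0.03 -1; -1 -0.002 0 -0.03 -1; -1 -0.002 0 -0.03 -0.7; -1 -0.002 0 -0.03 0; -1 -0.002 0 -0.03 0; -1 -0.002 0 -0.03 0; -1 -0.002 0 -0.03 0; -1 -0.002 0 -0.03 0; -1 0 0 0 0"

```text
time: 2.63
tool_pos: [0.4094, 0.452, 0.2235]
ee_rot: [-1.573, 0.001, 1.363]
wrist_force: [-0.2, 0.0, -0.3]
width: 0.0942
```

```bash
python3 - <<'E'
from h import *
w=snap('wrist','w1')
for n in ['opener','opener_grip','notch','cover_edge','housing','label_roll','charger','handset']:
    r=imaging.landmark_of(w,n)[:2]
    z={'notch':.03,'cover_edge':.04,'opener':.0024,'opener_grip':.0084}.get(n,0)
    for x in r: print(n,np.round(x['centre'],1),round(x['conf'],2),onz(w,x['centre'],z))
print(robot.get_obs()['tool_pos'])
E
```

```text
opener [267.6 261.4] 0.7 [0.4919 0.4231 0.0024]
opener_grip [272.4 242.5] 0.93 [0.4679 0.4341 0.0084]
label_roll [110.7 297.1] 0.8 [0.4997 0.227  0.    ]
charger [ 15.7 217.3] 0.74 [0.3815 0.1548 0.    ]
handset [ 19.7 218.8] 0.66 [0.3841 0.1586 0.    ]
handset [380.5 205.2] 0.6 [0.4524 0.5608 0.    ]
[0.4036 0.4548 0.2248]
```

View pics/w1.png

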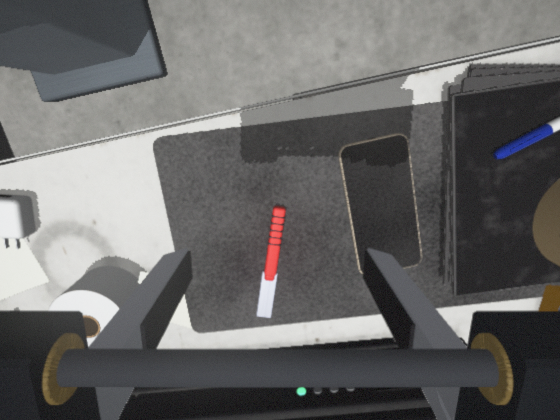

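The wrist view shows the opener from its handle end at (279,207) to the blade tip at (264,317). The phone is to its right and the roll and charger to its left.

```bash
python3 - <<'E'
from h import *
w=snap('wrist','w1b')
im=cv2.imread('pics/w1b.png').astype(int)
m=((im[:,:,2]>110)&(im[:,:,1]<80)&(im[:,:,0]<90)).astype(np.uint8)
n,l,st,ce=cv2.connectedComponentsWithStats(m); k=1+np.argmax(st[1:,4]); ys,xs=np.where(l==k)
P=np.array([onz(w,p,.0144)[:2] for p in np.c_[xs,ys].astype(float)])
c=P.mean(0);u,s,v=np.linalg.svd(P-c,full_matrices=False);d=v[0]*np.sign(v[0][0]);q=(P-c)@d
print('c',c,'dir',d,np.degrees(np.arctan2(d[1],d[0])),q.min(),q.max(), 'mid',c+d*(q.min()+q.max())/2)
tip=onz(w,(264,317),.006);print('tip',tip)
mid=c+d*(q.min()+q.max())/2
# handle mid at y=-29 ; grip at -25
g=mid+d*.004;print('grip',g)
go((*g,.09),np.arctan2(d[0],-d[1]))
go((*g,.0235))
E
```

```text
c [0.4569 0.4431] dir [ 0.9685 -0.2488] -14.409149968517202 -0.03100671481054629 0.047624194260862 mid [0.465 0.441]
tip [0.5554 0.4079 0.006 ]
grip [0.4688 0.4401]
TCP [0.4038 0.4547 0.2248] rpy [-1.571  -0.0005  1.3699] shift [-0.0015  0.1348 -0.0667] turn 2.9012532158802413
TCP [0.4038 0.4547 0.2248] rpy [-1.571  -0.0005  1.3699] shift [-0.0015  0.2013 -0.0667] turn None
```

```bash
python3 - <<'E'
from h import *
w=snap('wrist','w1c')
im=w['image']
cv2.imwrite('pics/w1z.png',cv2.resize(im[190:330,220:320,::-1],None,fx=4,fy=4,interpolation=cv2.INTER_CUBIC))
s=snap('scene','s1'); cv2.imwrite('pics/s1z.png',cv2.resize(s['image'][260:315,205:285,::-1],None,fx=8,fy=8,interpolation=cv2.INTER_CUBIC))
for p,z in [((279,207),.0144),((272,271),.0144),((264,317),.0064)]: print(onz(w,p,z))
print(robot.get_obs()['ee_rot'])
E
```

```text
[0.4216 0.4533 0.0144]
[0.494  0.4306 0.0144]
[0.5553 0.4079 0.0064]
[-1.571  -0.0003  1.3694]
```

View pics/w1z.png

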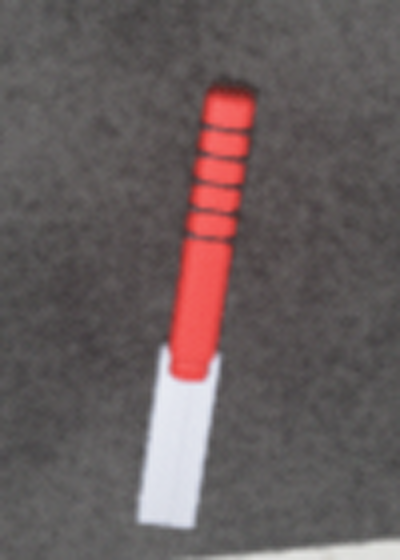

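View pics/s1z.png

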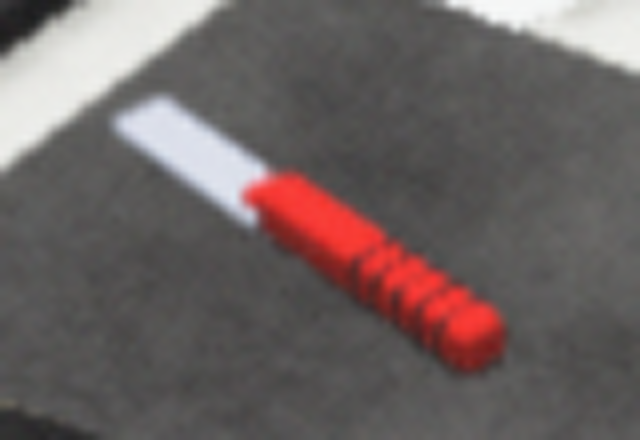

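```bash
python3 - <<'E'
from h import *
w=imaging.snapshot('wrist')
f=lambda p,z:onz(w,(220+p[0]/4-.4,190+p[1]/4-.4),z)[:2]
A=[f((162,345),.0064),f((138,522),.0064),f((218,350),.0064),f((196,527),.0064)]
print(A)
for a,b in((A[0],A[1]),(A[2],A[3])): d=b-a;print('blade',np.degrees(np.arctan2(d[1],d[0])),np.linalg.norm(d))
a,b=f((230,95),.0144),f((194,362),.0144);d=b-a;print('handle',a,b,np.degrees(np.arctan2(d[1],d[0])),np.linalg.norm(d))
t=(A[1]+A[3])/2;print('tip',t,'all',np.degrees(np.arctan2(*(t-a)[::-1])),np.linalg.norm(t-a))
E
```

```text
[array([0.5012, 0.4146]), array([0.5573, 0.3949]), array([0.506 , 0.4303]), array([0.5625, 0.4118])]
blade -19.315622450991526 0.059439953268034695
blade -18.10988504351176 0.05941219864359539
handle [0.4285 0.4497] [0.5045 0.4237] -18.89901250446067 0.08036464380259921
tip [0.5599 0.4034] all -19.40477671956697 0.1393221125854695
```

Sizes match: blade 59 mm and overall length 139 mm. The opener yaw is -19°.

```bash
python3 - <<'E'
from h import *
go((.470,.4343,.024),np.radians(71))
E
```

```text
TCP [0.4042 0.4545 0.2247] rpy [-1.5709 -0.0002  1.3692] shift [-0.0066  0.2007 -0.0685] turn 7.450133235399098
```

Request:
send_rows:
  moves: "0 -0.0022 0.02 -0.0228 0; 0 -0.0022 0.02 -0.0228 0; 0 -0.0022 0.02 -0.0229 0; 0 0 0.02 0 3.7; 0 0 0.02 0 3.7; 0 0 0.02 0 0; 0 0 0.02 0 0; 0 0 0.01 0 0; 0 0 0 0 0; 0 0 0 0 0"

```text
time: 4.12
tool_pos: [0.4702, 0.434, 0.0744]
ee_rot: [-1.57, 0.001, 1.239]
wrist_force: [-0.1, -0.1, 0.5]
width: 0.047
```

```bash
python3 - <<'E'
from h import *
w=snap('wrist','w2')
go((.470,.4343,.0235),np.radians(71))
E
```

```text
TCP [0.4708 0.4345 0.0757] rpy [-1.5717 -0.0015  1.2395] shift [-0.0006  0.0522  0.0008] turn 0.019827738186998397
```

View pics/w2.png

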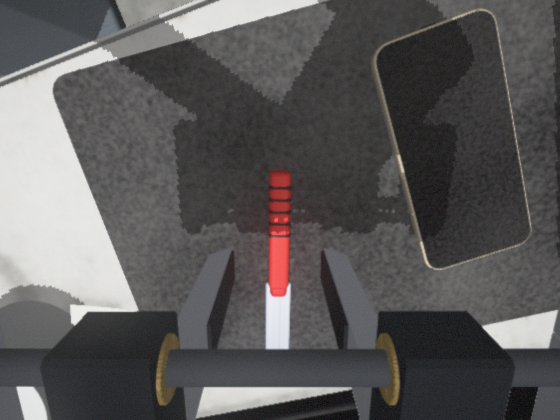

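The opener is centred between the fingers at column 279 and parallel to them, so I'll descend.

Request:
send_rows:
  moves: "0 0 0.015 0 0; 0 0 0.015 0 0; 0 0 0.012 0 0; 0 0 0.009 0 0; 0 0 0 0 0; 0 0 0 0 0; 0 0 0 0 0; 1 0 0 0 0; 1 0 0 0 0; 1 0 0 0 0"

```text
time: 5.0
tool_pos: [0.4706, 0.4343, 0.0242]
ee_rot: [-1.571, -0.001, 1.239]
wrist_force: [0.0, -0.0, 0.0]
width: 0.0303
```

Request:
send_rows:
  moves: "1 0 0 0 0; 1 0 0 0 0; 1 0 0 0 0; 1 0 0 0 0; 1 0 -0.01 0 0; 1 0 -0.02 0 0; 1 0 -0.02 0 0; 1 0 -0.02 0 0; 1 0 -0.02 0 0; 1 0 0 0 0"

```text
time: 5.83
tool_pos: [0.4726, 0.4359, 0.1198]
ee_rot: [-1.576, -0.009, 1.24]
wrist_force: [-0.5, 0.2, -0.2]
width: 0.0137
```

```bash
python3 - <<'E'
from h import *
w=snap('wrist','w3')
print(robot.get_obs()['width'])
for n in ['opener','opener_grip','notch','cover_edge','housing','label_roll','charger']:
    r=imaging.landmark_of(w,n)[:2]
    z={'notch':.03,'cover_edge':.04,'opener':.0024,'opener_grip':.0084}.get(n,0)
    for x in r: print(n,np.round(x['centre'],1),round(x['conf'],2),onz(w,x['centre'],z))
E
```

```text
0.01409241272112946
opener [276.5 305. ] 0.83 [0.5513 0.4092 0.0024]
opener [420.4 136.9] 0.65 [0.45   0.5612 0.0024]
opener_grip [277.6 270.7] 0.84 [0.5176 0.4217 0.0084]
notch [275.5 303.9] 0.63 [0.5345 0.4139 0.03  ]
notch [277.3 269. ] 0.2 [0.5064 0.4251 0.03  ]
cover_edge [278.4 303.5] 0.17 [0.5293 0.418  0.04  ]
label_roll [ 68.9 314.7] 0.6 [0.5009 0.2304 0.    ]
```

View pics/w3.png

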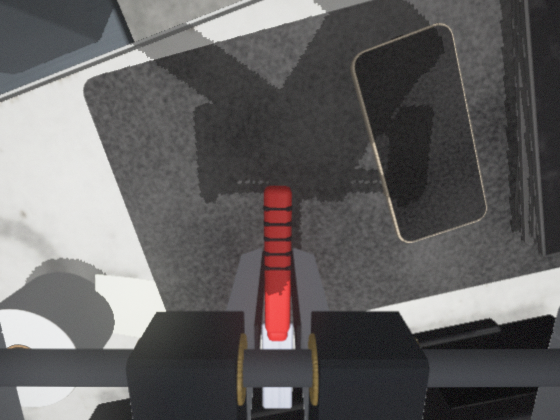

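Gripped: width 14 mm, opener straight at column 277. Now I'll rise and carry it over to look at the unit.

Request:
send_rows:
  moves: "1 0 -0.035 0 0; 1 0 -0.035 0 0; 1 0 -0.035 0 0; 1 -0.01 -0.035 -0.003 0; 1 -0.03 -0.02 -0.009 0; 1 -0.03 -0.02 -0.009 0; 1 -0.03 0 -0.009 0; 1 -0.03 0 -0.009 0; 1 -0.03 0 -0.009 0; 1 -0.03 0 -0.009 0"

```text
time: 7.07
tool_pos: [0.462, 0.2344, 0.2929]
ee_rot: [-1.57, 0.0, 1.24]
wrist_force: [-0.1, -0.1, 0.1]
width: 0.0137
```

Request:
send_rows:
  moves: "1 -0.033 0 -0.011 0; 1 -0.033 0 -0.011 0; 1 -0.033 0 -0.011 0; 1 -0.033 0 -0.011 0; 1 -0.033 0 -0.01 0; 1 -0.033 0 -0.01 0; 1 0 0 0 -6; 1 0 0 0 -6; 1 0 0 0 -7; 1 0 0 0 0"

```text
time: 7.9
tool_pos: [0.4583, 0.0274, 0.2929]
ee_rot: [-1.57, -0.0, 1.572]
wrist_force: [-0.2, 0.1, -0.3]
width: 0.0135
```

```bash
python3 - <<'E'
from h import *
w=snap('wrist','w4')
o=robot.get_obs();print(o['tool_pos'],o['ee_rot'],o['joint_positions'],o['width'])
for n in ['notch','cover_edge','housing','label_roll','charger']:
    r=imaging.landmark_of(w,n)[:2]
    z={'notch':.03,'cover_edge':.04,'opener':.0024,'opener_grip':.0084}.get(n,0)
    for x in r: print(n,np.round(x['centre'],1),round(x['conf'],2),onz(w,x['centre'],z))
E
```

```text
[0.4584 0.0276 0.2929] [-1.5699 -0.0002  1.5682] [-0.0635 -0.1187  1.4394  0.0001  1.8218 -1.6316] 0.013632496379293937
notch [260.1 230.5] 0.81 [0.5205 0.0064 0.03  ]
cover_edge [259.8 233.4] 0.61 [0.5209 0.0065 0.04  ]
housing [384.6 116.7] 0.69 [0.3825 0.1601 0.    ]
housing [263.4 232.6] 0.37 [0.5336 0.0094 0.    ]
label_roll [428.3 208.2] 0.82 [0.4992 0.2279 0.    ]
label_roll [260.8 235.4] 0.65 [0.5376 0.0058 0.    ]
charger [383.2 114.9] 0.65 [0.3803 0.1582 0.    ]
```

View pics/w4.png

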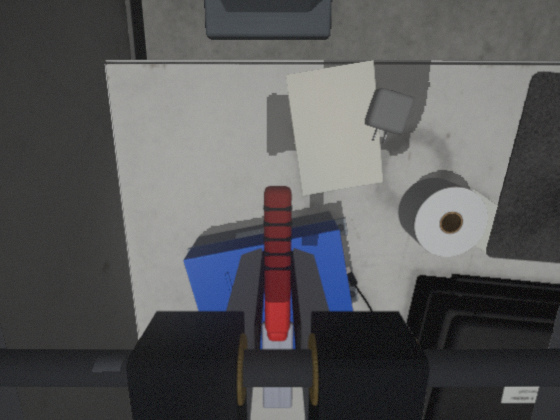

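The wrist view shows the blue cover's front top edge from (186,260) to (340,232), with the dark front wall below it. The roll is at (450,222) and the charger at (390,112).

```bash
python3 - <<'E'
from h import *
w=imaging.snapshot('wrist')
cv2.imwrite('pics/w4z.png',cv2.resize(w['image'][200:320,170:370,::-1],None,fx=4,fy=4,interpolation=cv2.INTER_CUBIC))
a=onz(w,(186,260),.08);b=onz(w,(340,232),.08);print(a,b,np.linalg.norm(a-b),np.degrees(np.arctan2(*(b-a)[1::-1])),(a+b)/2)
E
```

```text
[ 0.5394 -0.0753  0.08  ] [0.5058 0.0983 0.08  ] 0.17682450323084958 100.95853588702639 [0.5226 0.0115 0.08  ]
```

View pics/w4z.png

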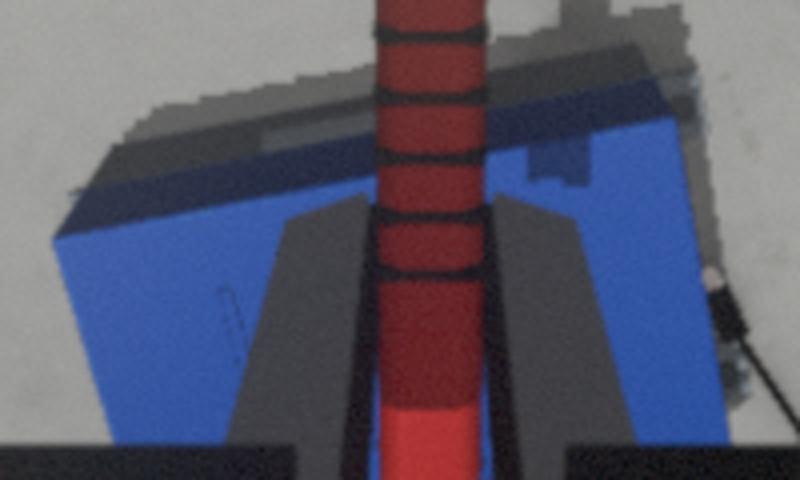

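```bash
python3 - <<'E'
from h import *
w=imaging.snapshot('wrist')
f=lambda p,z:onz(w,(170+p[0]/4-.4,200+p[1]/4-.4),z)
for p,q,z in [((55,237),(675,118),.08),((77,192),(637,80),.04),((118,146),(632,45),0)]:
    a=f(p,z);b=f(q,z);print(a,b,np.linalg.norm(a-b),np.degrees(np.arctan2(*(b-a)[1::-1]))-90,(a+b)/2)
for p in [((115,445)),((730,440))]: print(f(p,.08))
s=imaging.snapshot('scene'); 
E
```

```text
[ 0.5381 -0.0783  0.08  ] [0.5025 0.0963 0.08  ] 0.17814038949533345 11.54591068983106 [0.5203 0.009  0.08  ]
[ 0.5402 -0.0817  0.04  ] [0.5037 0.0914 0.04  ] 0.17685942575003596 11.912305289609478 [0.5219 0.0048 0.04  ]
[ 0.5393 -0.0773  0.    ] [0.5038 0.0953 0.    ] 0.17618809001228516 11.623975643726098 [0.5215 0.009  0.    ]
[ 0.6049 -0.0653  0.08  ]
[0.6032 0.1174 0.08  ]
```

```bash
python3 - <<'E'
from h import *
w=imaging.snapshot('wrist')
print(onz(w,(410,280),.0),onz(w,(410,280),.1))
go((.4035,-.016,.05),np.radians(101.7))
E
```

```text
[0.6047 0.2152 0.    ] [0.5546 0.1741 0.1   ]
TCP [0.4585 0.0279 0.2935] rpy [-1.5708 -0.0001  1.5709] shift [-0.0439  0.2435  0.0551] turn -11.694891278338826
```

Request:
send_rows:
  moves: "1 -0.015 0 0.018 0; 1 -0.015 0.01 0.018 0; 1 -0.014 0.03 0.019 0; 1 0 0.035 0 -5.9; 1 0 0.035 0 -5.8; 1 0 0.035 0 0; 1 0 0.035 0 0; 1 0 0.035 0 0; 1 0 0.025 0 0; 1 0 0 0 0"

```text
time: 9.23
tool_pos: [0.3988, -0.0153, 0.0479]
ee_rot: [-1.56, -0.005, 1.775]
wrist_force: [-2.1, -0.3, -1.2]
width: 0.0137
```

```bash
python3 - <<'E'
from h import *
w=snap('wrist','w5');b=snap('side','b5');a=snap('scene','a5')
o=robot.get_obs();print(o['tool_pos'],o['ee_rot'],o['width'])
T=o['tool_pos'];fw=np.array([np.cos(np.radians(101.7-90)),np.sin(np.radians(101.7-90)),0])
for s in(w,b,a): print(proj(s,[T+fw*.095+[0,0,-.0178],T+fw*.065-[0,0,.0178],T-fw*.045+[0,0,-.0098]]))
for s,n,x,y,k in((b,'b5z',230,160,150),(a,'a5z',230,150,150)):
    cv2.imwrite('pics/%s.png'%n,cv2.resize(s['image'][y:y+110,x:x+k,::-1],None,fx=5,fy=5,interpolation=cv2.INTER_CUBIC))
for s in(w,b,a):
  for n in ['notch','cover_edge']:
    for x in imaging.landmark_of(s,n)[:1]: print(n,np.round(x['centre'],1),round(x['conf'],2),onz(s,x['centre'],.03 if n=='notch' else .04))
E
```

```text
[ 0.4046 -0.0164  0.0549] [-1.5728  0.0008  1.7752] 0.01348757464340645
[[272.3371 425.4039]
 [272.1666 383.9405]
 [271.2394 203.1067]]
[[300.4749 190.7345]
 [309.9382 190.4008]
 [344.3833 186.8347]]
[[327.8779 191.4709]
 [339.3428 192.9052]
 [382.5249 195.4529]]
notch [292.6 194. ] 0.57 [0.5212 0.0154 0.03  ]
cover_edge [293.1 195.2] 0.47 [0.5161 0.0509 0.04  ]
notch [319.4 195.3] 0.72 [0.5135 0.0202 0.03  ]
cover_edge [317.1 188.3] 0.59 [0.5277 0.0041 0.04  ]
```

View pics/w5.png

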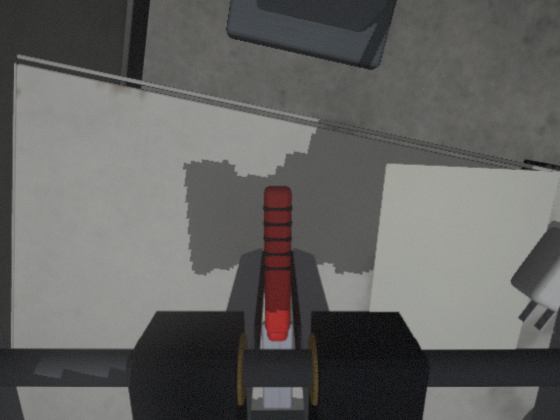

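View pics/b5z.png

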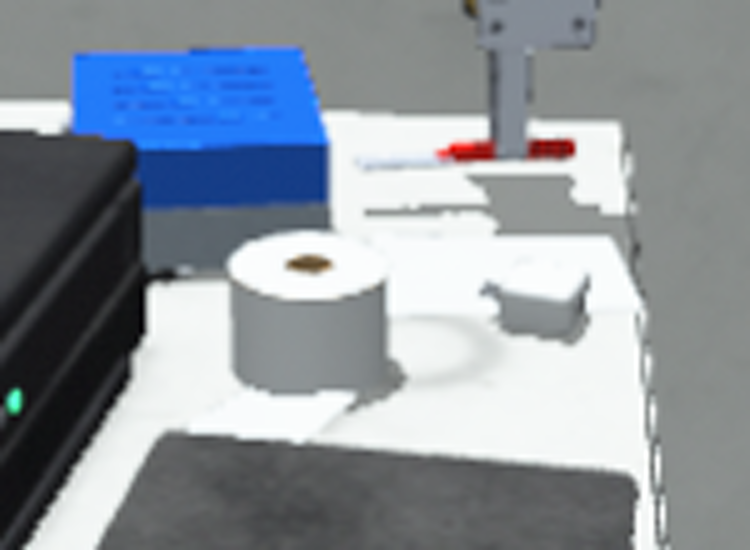

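View pics/a5z.png

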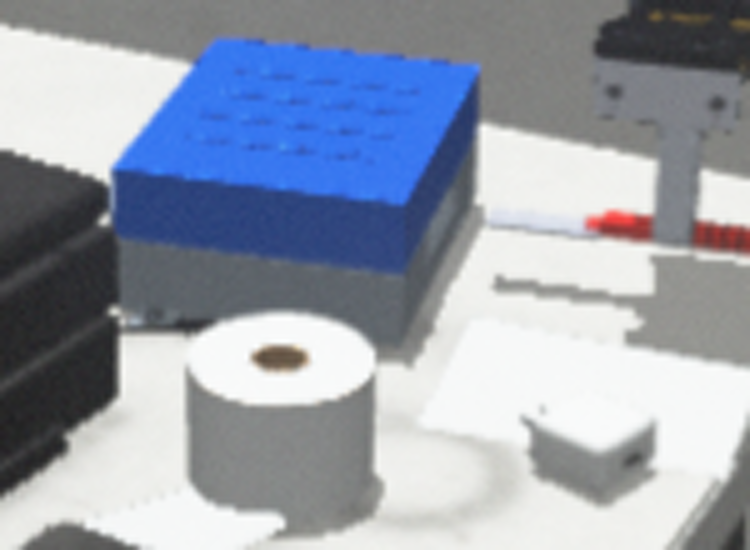

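The blade is level in front of the notch and about 25 mm short of it. In the side view its tip is at about (301,192). Inserting now.

Request:
send_rows:
  moves: "1 0 0.004 0 0; 1 0 0 -0.008 0; 1 0 0 -0.008 0; 1 0 0 -0.008 0; 1 0 0 -0.008 0; 1 0 0 -0.008 0; 1 0 0 -0.008 0; 1 0 0 -0.006 0; 1 0 0 0 0; 1 0 0 0 0"

```text
time: 10.52
tool_pos: [0.4566, -0.0052, 0.0493]
ee_rot: [-1.57, -0.0, 1.776]
wrist_force: [-0.7, 0.6, -0.1]
width: 0.0133
```

```bash
python3 - <<'E'
from h import *
b=snap('side','b6');a=snap('scene','a6')
o=robot.get_obs();print(o['tool_pos'],o['ee_rot'],o['width'],o['wrist_force'])
for s,n,x,y,k in((b,'b6z',230,160,150),(a,'a6z',230,150,150)):
    cv2.imwrite('pics/%s.png'%n,cv2.resize(s['image'][y:y+110,x:x+k,::-1],None,fx=5,fy=5,interpolation=cv2.INTER_CUBIC))
E
```

```text
[ 0.4561 -0.0052  0.0493] [-1.5702 -0.0003  1.7752] 0.013885070940397875 [ 0.5622 -0.2072 -0.5244]
```

View pics/a6z.png

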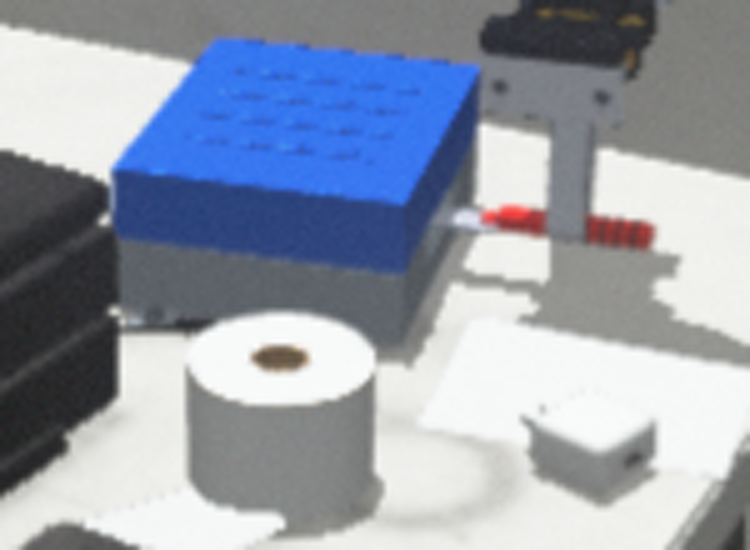

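View pics/b6z.png

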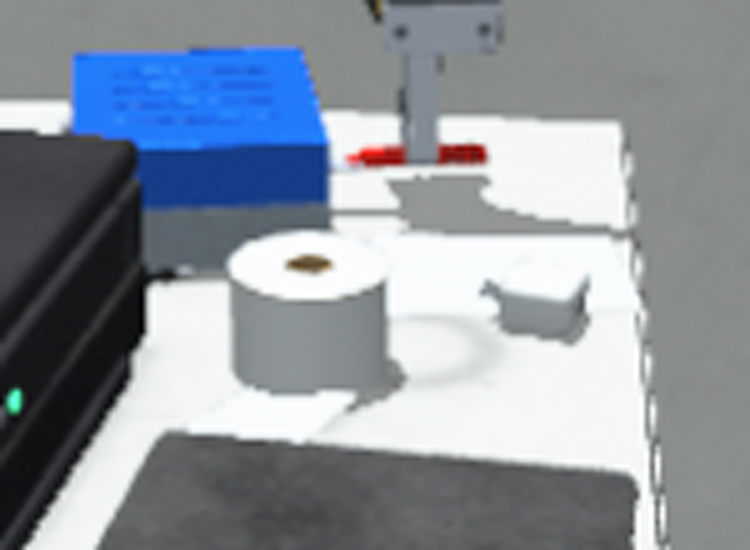

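The blade is inside the notch by about 28 mm with no contact force. Lifting along the cover's arc.

Request:
send_rows:
  moves: "1 0 -0.0085 0 0; 1 0 -0.015 -0.001 0; 1 0 -0.015 -0.002 0; 1 0 -0.0145 -0.004 0; 1 0 -0.014 -0.005 0; 1 0 -0.0135 -0.0065 0; 1 0 -0.013 -0.008 0; 1 0 -0.012 -0.009 0; 1 0 0 0 0; 1 0 0 0 0"

```text
time: 11.45
tool_pos: [0.4913, 0.0018, 0.1559]
ee_rot: [-1.572, 0.001, 1.775]
wrist_force: [-0.3, 0.1, -0.9]
width: 0.0134
```

```bash
python3 - <<'E'
from h import *
b=snap('side','b7');a=snap('scene','a7')
o=robot.get_obs();print(o['tool_pos'],o['ee_rot'],o['width'],o['wrist_force'])
for s,n,x,y,k in((b,'b7z',210,110,150),(a,'a7z',230,110,150)):
    cv2.imwrite('pics/%s.png'%n,cv2.resize(s['image'][y:y+110,x:x+k,::-1],None,fx=5,fy=5,interpolation=cv2.INTER_CUBIC))
E
```

```text
[0.4901 0.0019 0.1542] [-1.5691 -0.0004  1.7751] 0.013667823967885769 [-0.0073 -0.3545 -1.5839]
```

View pics/a7z.png

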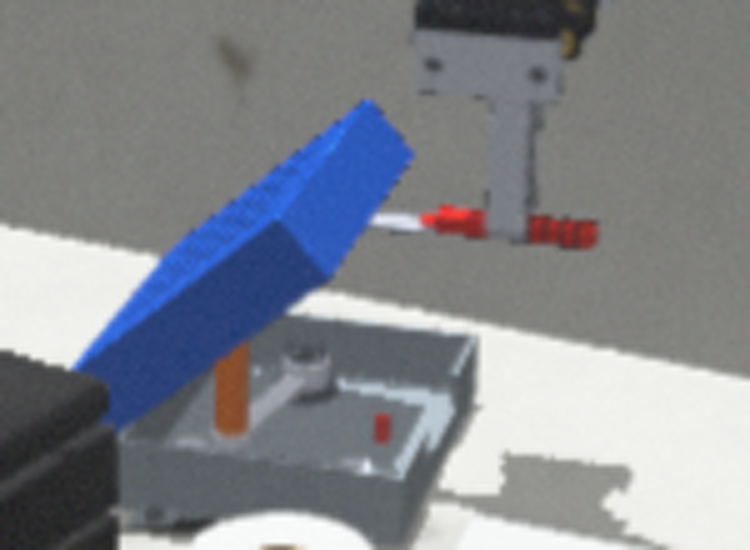

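View pics/b7z.png

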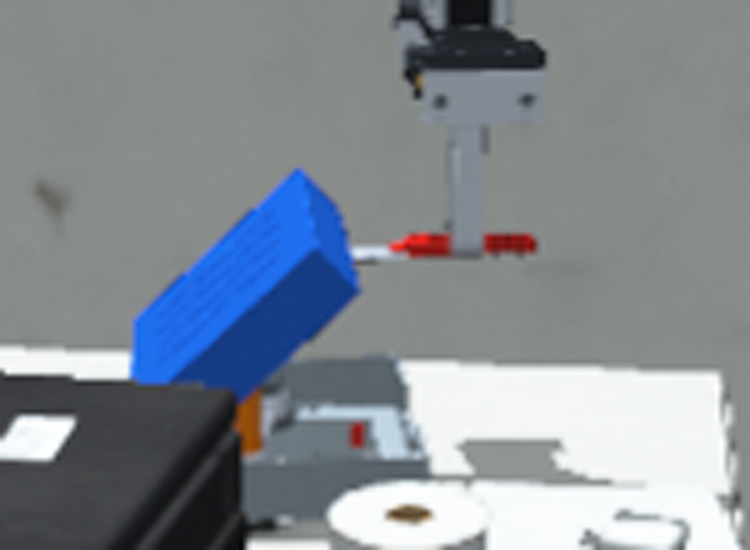

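The cover is open about 0.7 rad on the blade. Continuing along the arc, then pushing it over.

Request:
send_rows:
  moves: "1 0 -0.011 -0.0105 0; 1 0 -0.010 -0.0115 0; 1 0 -0.0085 -0.0125 0; 1 0 -0.007 -0.013 0; 1 0 -0.005 -0.014 0; 1 0 -0.003 -0.0145 0; 1 0 0 -0.015 0; 1 0 0 -0.017 0; 1 0 0 -0.017 0; 1 0 0 -0.017 0"

```text
time: 12.38
tool_pos: [0.6299, 0.0308, 0.1982]
ee_rot: [-1.568, -0.001, 1.775]
wrist_force: [-0.6, -0.5, 0.1]
width: 0.0136
```

```bash
python3 - <<'E'
from h import *
b=snap('side','b8');a=snap('scene','a8')
o=robot.get_obs();print(o['tool_pos'],o['ee_rot'],o['width'],o['wrist_force'])
for s,n,x,y,k in((b,'b8z',170,100,150),(a,'a8z',190,90,150)):
    cv2.imwrite('pics/%s.png'%n,cv2.resize(s['image'][y:y+110,x:x+k,::-1],None,fx=5,fy=5,interpolation=cv2.INTER_CUBIC))
E
```

```text
[0.6306 0.031  0.1973] [-1.5681 -0.0009  1.7756] 0.013785805477515086 [ 0.1697 -0.8733 -1.2296]
```

View pics/a8z.png

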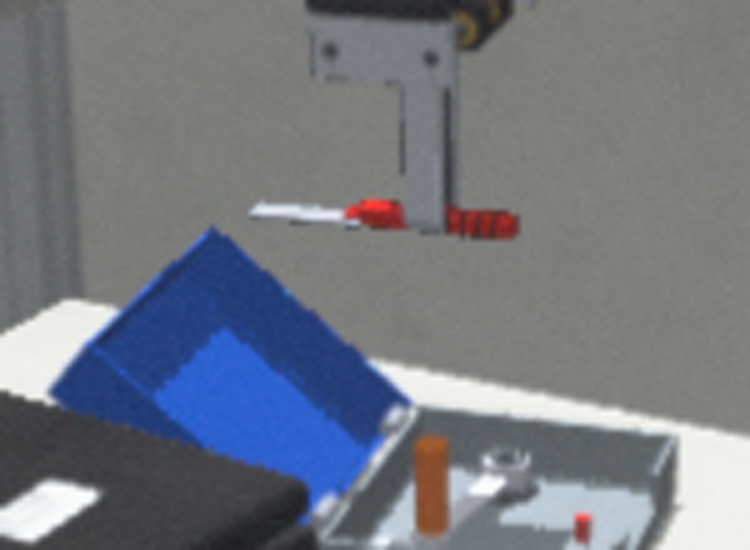

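View pics/b8z.png

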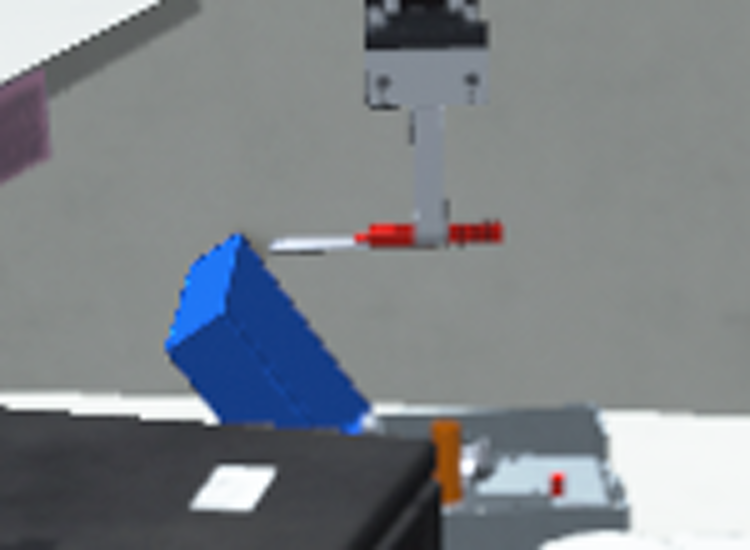

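The cover is fully open, leaning behind the unit, and the orange roller is visible. I'll take the opener back to its place on the mat.

Request:
send_rows:
  moves: "1 0 -0.02 0.01 0; 1 0 -0.02 0.02 0; 1 0 -0.02 0.025 0; 1 0 -0.02 0.025 0; 1 0 0 0.03 0; 1 0 0 0.03 0; 1 0.01 0 0.03 0; 1 0.03 0 -0.006 0; 1 0.03 0 -0.007 0; 1 0.03 0 -0.007 0"

```text
time: 13.32
tool_pos: [0.4609, 0.0983, 0.2793]
ee_rot: [-1.57, 0.0, 1.773]
wrist_force: [0.2, -0.9, -0.1]
width: 0.0136
```

Request:
send_rows:
  moves: "1 0.033 0 -0.0075 0; 1 0.033 0 -0.0075 0; 1 0.033 0 -0.0075 0; 1 0.033 0 -0.0075 0; 1 0.033 0 -0.0075 0; 1 0.033 0 -0.0075 0; 1 0.033 0 -0.0075 0; 1 0.033 0 -0.0075 0; 1 0.033 0 -0.0075 0; 1 0.03 0 -0.0065 0"

```text
time: 14.15
tool_pos: [0.4678, 0.4343, 0.2787]
ee_rot: [-1.569, 0.001, 1.776]
wrist_force: [0.8, 0.6, -0.5]
width: 0.0136
```

Request:
send_rows:
  moves: "1 0 0.025 0 6; 1 0 0.025 0 6; 1 0 0.025 0 6; 1 0 0.025 0 6; 1 0 0.025 0 6.7; 1 0 0.025 0 0; 1 0 0 0 0; 1 0 0 0 0; 1 0 0 0 0; 1 0 0 0 0"

```text
time: 14.98
tool_pos: [0.47, 0.434, 0.1323]
ee_rot: [-1.573, -0.004, 1.24]
wrist_force: [0.4, -0.2, -0.4]
width: 0.0135
```

```bash
python3 - <<'E'
from h import *
b=snap('side','b9');a=snap('wrist','w9')
o=robot.get_obs();print(o['tool_pos'],o['ee_rot'],o['width'],o['wrist_force'])
go((.47,.4343,.025),np.radians(71))
E
```

```text
[0.47   0.4341 0.1321] [-1.5731 -0.0036  1.2395] 0.013582082352150018 [-0.4682  1.4429  0.1312]
TCP [0.47   0.4341 0.1321] rpy [-1.5731 -0.0036  1.2395] shift [-0.0002  0.1071  0.0003] turn 0.016774339515679165
```

View pics/w9.png

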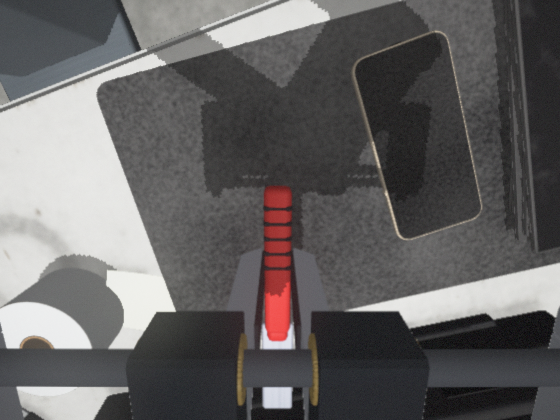

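View pics/b9.png

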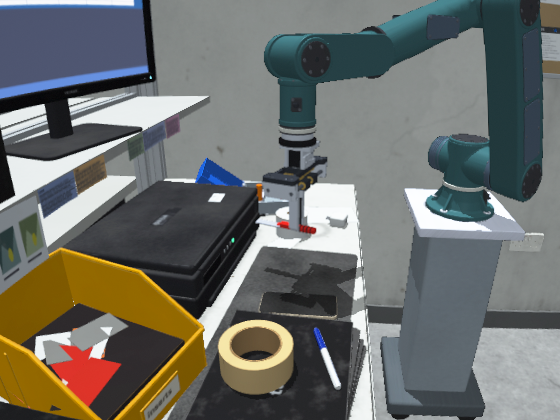

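The opener is still level in the grip. I'll lower it to the mat and release it.

Request:
send_rows:
  moves: "1 0 0.025 0 0; 1 0 0.025 0 0; 1 0 0.025 0 0; 1 0 0.02 0 0; 1 0 0.008 0 0; 1 0 0.004 0 0; 1 0 0 0 0; 1 0 0 0 0; 0 0 0 0 0; 0 0 0 0 0"

```text
time: 15.92
tool_pos: [0.4699, 0.4341, 0.0238]
ee_rot: [-1.572, -0.002, 1.239]
wrist_force: [-0.2, -0.4, 0.3]
width: 0.0237
```

Request:
send_rows:
  moves: "0 0 0 0 0; 0 0 0 0 0; 0 0 0 0 0; 0 0 -0.02 0 0; 0 0 -0.03 0 0; 0 0 -0.035 0 0; 0 0 -0.035 0 0; 0 0 -0.035 0 0; 0 0 -0.035 0 0; 0 0 0 0 0"

```text
time: 16.75
tool_pos: [0.4718, 0.4356, 0.2228]
ee_rot: [-1.58, -0.014, 1.24]
wrist_force: [-0.5, 0.4, 1.4]
width: 0.047
```

```bash
python3 - <<'E'
from h import *
b=snap('side','b10');a=snap('wrist','w10');c=snap('scene','a10')
o=robot.get_obs();print(o['tool_pos'],o['ee_rot'],o['width'],o['wrist_force'],o['joint_positions'])
for s,n,x,y,k in((b,'b10z',180,140,150),(c,'a10z',190,100,150)):
    cv2.imwrite('pics/%s.png'%n,cv2.resize(s['image'][y:y+110,x:x+k,::-1],None,fx=5,fy=5,interpolation=cv2.INTER_CUBIC))
for s in (b,c):
  for n,z in [('roller',.072),('pivot',.072),('housing',0)]:
    for x in imaging.landmark_of(s,n)[:2]: print(n,np.round(x['centre'],1),round(x['conf'],2),onz(s,x['centre'],z))
E
```

```text
[0.4691 0.4334 0.2124] [-1.571  -0.0003  1.2394] 0.04679011529044751 [0.087  0.3825 0.6122] [ 0.6572  0.2884  1.1602  0.      1.6927 -0.5822]
roller [260.5 182.7] 0.65 [0.618  0.0379 0.072 ]
housing [267.2 202.9] 0.88 [0.6009 0.0242 0.    ]
roller [275.3 180.4] 0.85 [0.6134 0.0733 0.072 ]
pivot [288.9 168.4] 0.93 [ 0.6181 -0.0113  0.072 ]
pivot [291.1 200.6] 0.35 [0.5263 0.156  0.072 ]
housing [288.4 198.4] 0.83 [0.6031 0.0198 0.    ]
```

View pics/w10.png

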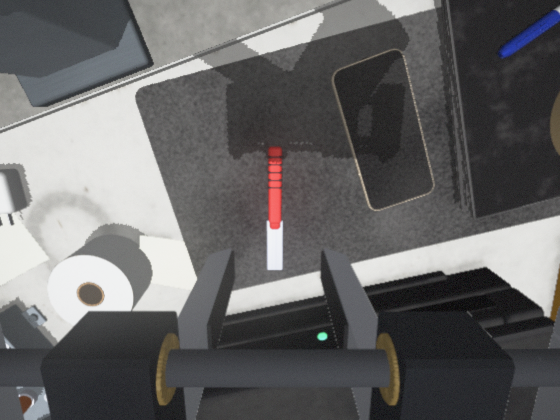

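View pics/a10z.png

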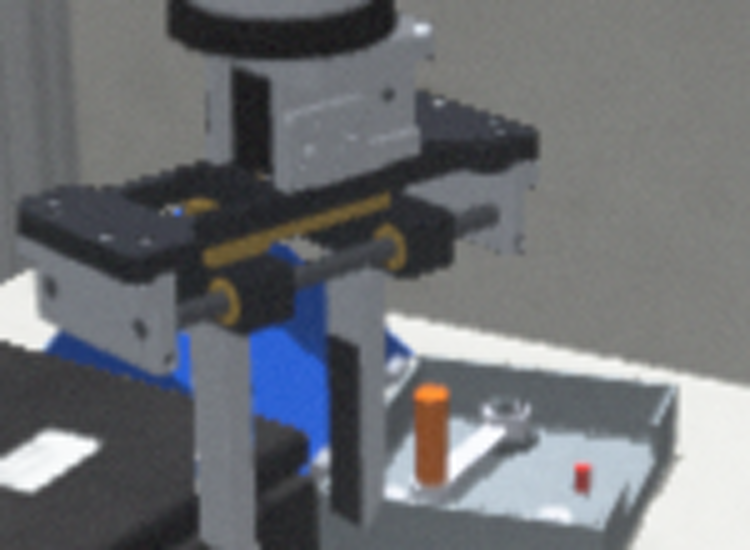

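```bash
python3 - <<'E'
from h import *
b=imaging.snapshot('side');c=imaging.snapshot('scene')
print('shelf',tri(c,(247,66),b,(210,98)))
print('scanner corner',tri(c,(251,186),b,(259,187)))
print('roller',tri(c,(190+431/5,100+392/5),b,(260.5,182.7)))
H=np.array([.5945,.0235]);y=np.radians(11.7);X=np.array([np.cos(y),np.sin(y)]);Y=np.array([-np.sin(y),np.cos(y)])
for p in [(.0306,.0286,.072),(-.0426,.0091,.072),(.015,-.06,.072),(-.075,-.09,.04),(-.075,.09,.04),(.075,-.09,.04)]:
    W=np.r_[H+p[0]*X+p[1]*Y,p[2]];print(p,W,proj(c,W),proj(b,W))
go((.56,.06,.27),np.radians(1.7))
E
```

```text
shelf (array([ 0.8095, -0.1232,  0.3046]), np.float64(0.0015998620210218126))
scanner corner (array([0.5855, 0.2374, 0.1315]), np.float64(0.0019074998429262132))
roller (array([0.61  , 0.0759, 0.0827]), np.float64(0.0063007194619722345))
(0.0306, 0.0286, 0.072) [0.6187 0.0577 0.072 ] [[276.3858 177.7643]] [[259.1788 184.8852]]
(-0.0426, 0.0091, 0.072) [0.5509 0.0238 0.072 ] [[306.0026 178.0586]] [[282.7484 181.9093]]
(0.015, -0.06, 0.072) [ 0.6214 -0.0322  0.072 ] [[291.3827 165.4658]] [[263.2035 175.369 ]]
(-0.075, -0.09, 0.04) [ 0.5393 -0.0798  0.04  ] [[325.9806 175.805 ]] [[290.0942 180.7064]]
(-0.075, 0.09, 0.04) [0.5028 0.0964 0.04  ] [[310.6658 204.6727]] [[296.0478 200.9944]]
(0.075, -0.09, 0.04) [ 0.6862 -0.0494  0.04  ] [[273.4183 169.6597]] [[244.9755 182.2534]]
TCP [0.4689 0.4333 0.2114] rpy [-1.5698  0.0015  1.2394] shift [-0.3234 -0.0583 -0.2076] turn 69.31318686903093
```

View pics/b10z.png

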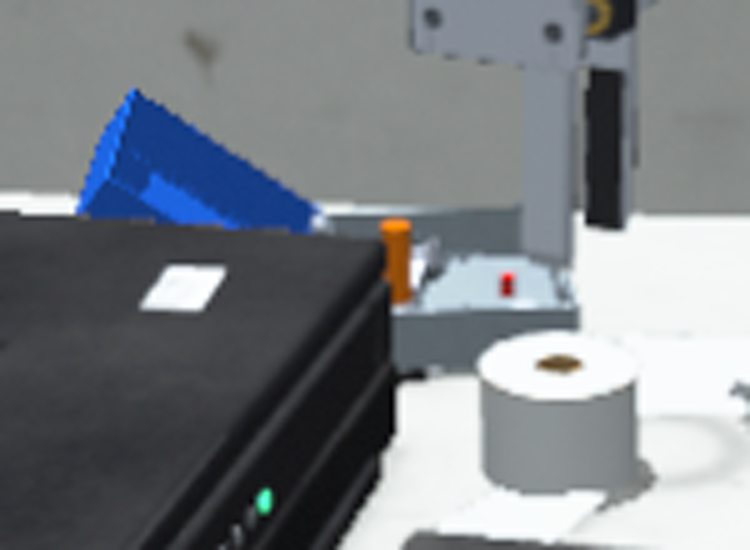

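The predicted roller pixels, (276.4,177.8) in scene and (259.2,184.9) in side, match what I see to within 0.5 px. So the rest position is (0.619, 0.058). The opener lies flat on the mat. Moving over to the roller.

Request:
send_rows:
  moves: "0 -0.0323 -0.01 -0.0208 0; 0 -0.0323 -0.01 -0.0208 0; 0 -0.0323 -0.01 -0.0208 0; 0 -0.0323 -0.01 -0.0208 0; 0 -0.0323 -0.01 -0.0208 0; 0.2 -0.0323 -0.008 -0.0208 0; 0.2 -0.0323 0 -0.0208 0; 0.2 -0.0323 0 -0.0208 0; 0.2 -0.0323 0 -0.0208 0; 0.2 -0.0323 0 -0.0208 0"

```text
time: 18.13
tool_pos: [0.5608, 0.0585, 0.2706]
ee_rot: [-1.571, -0.0, 1.24]
wrist_force: [1.0, 0.3, -0.1]
width: 0.0378
```

Request:
send_rows:
  moves: "0.2 0 0 0 6.9; 0.2 0 0 0 6.9; 0.2 0 0 0 6.9; 0.2 0 0 0 6.9; 0.2 0 0 0 6.9; 0.2 0 0 0 6.9; 0.2 0 0 0 6.9; 0.2 0 0 0 6.9; 0.2 0 0 0 6.9; 0.2 0 0 0 7"

```text
time: 18.97
tool_pos: [0.5606, 0.0604, 0.2703]
ee_rot: [-1.571, 0.0, 0.027]
wrist_force: [0.6, -0.5, -0.0]
width: 0.0372
```

```bash
python3 - <<'E'
from h import *
w=snap('wrist','w11')
o=robot.get_obs();print(o['tool_pos'],o['ee_rot'],o['width'],o['joint_positions'])
for n,z in [('roller',.072),('pivot',.072),('housing',0)]:
    for x in imaging.landmark_of(w,n)[:2]: print(n,np.round(x['centre'],1),round(x['conf'],2),onz(w,x['centre'],z))
print(proj(w,[(.6187,.0577,.072)]))
go((.6187,.0577,.13),np.radians(1.7))
E
```

```text
[0.5607 0.0604 0.2703] [-1.5707  0.0002  0.0236] 0.03754326214493091 [ 0.0066  0.1145  1.2511  0.0001  1.7762 -0.017 ]
roller [335.5 198.8] 0.86 [0.6201 0.0554 0.072 ]
pivot [333.1 276.6] 0.76 [ 0.6239 -0.0331  0.072 ]
housing [301.6 210.6] 0.68 [0.5912 0.0219 0.    ]
[[334.3331 196.5745]]
TCP [0.5606 0.0604 0.2703] rpy [-1.5707  0.0002  0.0364] shift [ 0.058   0.1403 -0.0048] turn 0.38815277823012595
```

View pics/w11.png

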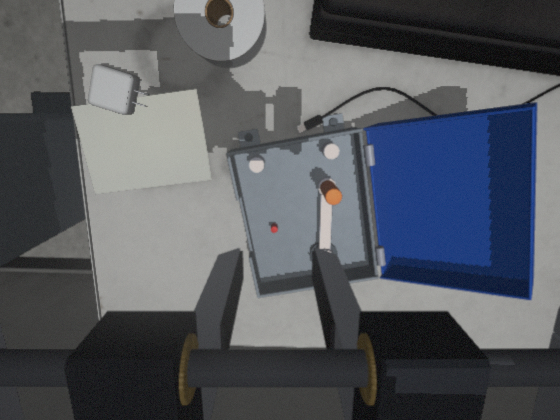

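The roller top is at (334,197) in the wrist view, as predicted, with the red stop at (274,229). I'll go over the roller and descend.

Request:
send_rows:
  moves: "0.2 0.02 0.02 -0.002 0; 0.2 0.02 0.03 -0.002 0; 0.2 0.0185 0.03 0 0; 0.2 0 0.03 0 0; 0.2 0 0.03 0 0; 0.2 0 0 0 0; 0.2 0 0 0 0; 0.2 0 0 0 0; 0.2 0 0 0 0; 0.2 0 0 0 0"

```text
time: 20.0
tool_pos: [0.6208, 0.0584, 0.1338]
ee_rot: [-1.571, -0.006, 0.034]
wrist_force: [-0.2, -0.7, -0.2]
width: 0.0377
```

```bash
python3 - <<'E'
from h import *
w=snap('wrist','w12')
o=robot.get_obs();print(o['tool_pos'],o['ee_rot'],o['width'],o['joint_positions'])
for n,z in [('roller',.072)]:
    for x in imaging.landmark_of(w,n)[:2]: print(n,np.round(x['centre'],1),round(x['conf'],2),onz(w,x['centre'],z))
print(proj(w,[(.6187,.0577,.072)]))
go((.619,.057,.064),np.radians(1.7))
E
```

```text
[0.6206 0.0584 0.1334] [-1.5708 -0.0049  0.0338] 0.03739849699653512 [ 0.0028  0.2784  1.3296  0.0001  1.5286 -0.031 ]
roller [273.2 241. ] 0.88 [0.6173 0.0557 0.072 ]
[[275.3817 238.2508]]
TCP [0.6203 0.0584 0.1328] rpy [-1.5708 -0.004   0.0337] shift [-0.0016  0.0688 -0.0013] turn 0.23017666538083772
```

View pics/w12.png

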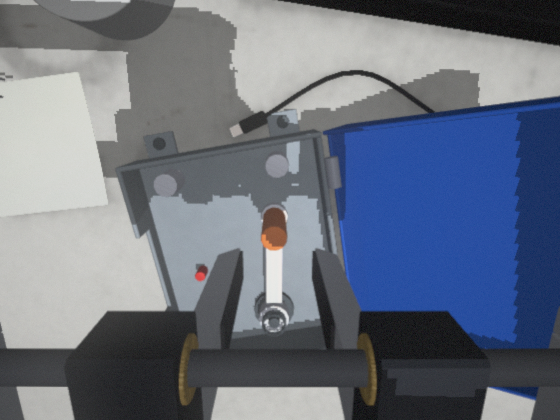

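The roller is centred between the fingers at (274,240). Descending to grip it.

Request:
send_rows:
  moves: "0.2 -0.002 0.02 -0.0015 0; 0.2 0 0.02 0 0; 0.2 0 0.02 0 0; 0.2 0 0.009 0 0; 0.2 0 0 0 0; 0.2 0 0 0 0; 1 0 0 0 0; 1 0 0 0 0; 1 0 0 0 0; 1 0 0 0 0"

```text
time: 20.93
tool_pos: [0.6187, 0.0568, 0.063]
ee_rot: [-1.571, -0.004, 0.033]
wrist_force: [1.8, 0.5, 0.3]
width: 0.0177
```

```bash
python3 - <<'E'
from h import *
w=snap('wrist','w13');c=snap('scene','a13')
o=robot.get_obs();print(o['tool_pos'],o['ee_rot'],o['width'],o['wrist_force'])
cv2.imwrite('pics/a13z.png',cv2.resize(c['image'][100:210,190:340,::-1],None,fx=5,fy=5,interpolation=cv2.INTER_CUBIC))
# arc plan in tool frame relative, pivot from model
P=np.array([.6214,-.0322]);T=o['tool_pos'][:2];print('pivot radius',np.linalg.norm(T-P),np.degrees(np.arctan2(*(T-P)[::-1]))-11.7)
# per row of 6 deg rotation CCW about pivot: shift in tool frame
R=rot(o['ee_rot']);r=T-P
for a in(3,6):
    q=np.radians(a);d=np.array([[np.cos(q)-1,-np.sin(q)],[np.sin(q),np.cos(q)-1]])@r
    print(a,R.T@np.r_[d,0])
E
```

```text
[0.6187 0.0568 0.0629] [-1.5707 -0.0037  0.0334] 0.017037506957130626 [2.223  0.5326 2.1739]
pivot radius 0.08907052466665306 80.04333891236736
3 [-0.0047 -0.     -0.0001]
6 [-0.0093 -0.     -0.0005]
```

View pics/a13z.png

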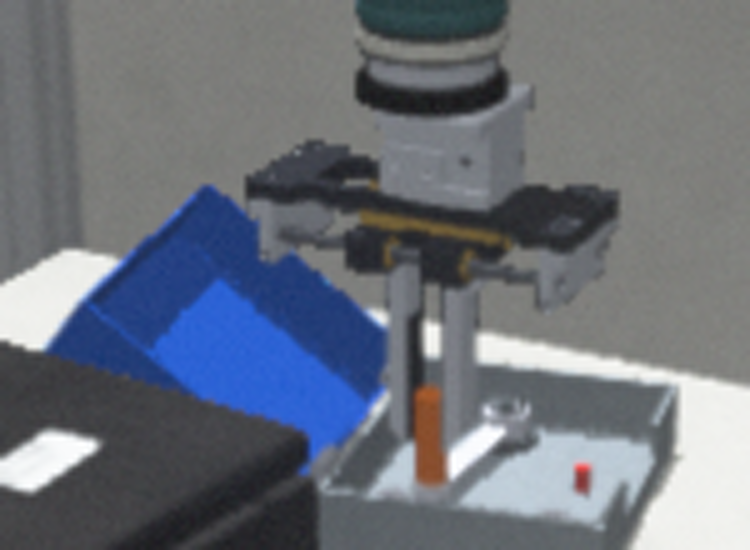

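Gripped (width about 17–18 mm) at radius 89 mm and angle 80°, matching the model. Swinging the arm round about the pivot.

Request:
send_rows:
  moves: "1 -0.0093 0 -0.0005 -6; 1 -0.0093 0 -0.0005 -6; 1 -0.0093 0 -0.0005 -6; 1 -0.0093 0 -0.0005 -6; 1 -0.0093 0 -0.0005 -6; 1 -0.0093 0 -0.0005 -6; 1 -0.0093 0 -0.0005 -6; 1 -0.0047 0 -0.0001 -3; 1 0 0 0 0; 1 0 0 0 0"

```text
time: 21.87
tool_pos: [0.5568, 0.0292, 0.0629]
ee_rot: [-1.573, -0.004, 0.817]
wrist_force: [2.8, 2.6, 3.1]
width: 0.0177
```

```bash
cat > chk.py <<'E'
from h import *
import sys
k=sys.argv[1]
w=snap('wrist','w'+k);c=snap('scene','a'+k)
o=robot.get_obs();print(o['tool_pos'],o['ee_rot'],o['width'],o['wrist_force'],o['joint_positions'])
cv2.imwrite('pics/a%sz.png'%k,cv2.resize(c['image'][100:210,190:340,::-1],None,fx=5,fy=5,interpolation=cv2.INTER_CUBIC))
P=np.array([.6214,-.0322]);T=o['tool_pos'][:2];print('pivot radius',np.linalg.norm(T-P),'arm angle',np.degrees(np.arctan2(*(T-P)[::-1]))-11.7-80)
for s in(w,c):
    for x in imaging.landmark_of(s,'roller')[:2]:
        q=onz(s,x['centre'],.072)[:2]; print('roller',np.round(x['centre'],1),round(x['conf'],2),q,np.linalg.norm(q-P),np.degrees(np.arctan2(*(q-P)[::-1]))-91.7)
print(proj(w,[np.r_[T,.072]]),proj(c,[np.r_[T,.072]]))
t=np.array([(-.77),(-.64)]);y=np.radians(11.7);t=np.array([[np.cos(y),-np.sin(y)],[np.sin(y),np.cos(y)]])@t
print('force along tangent',o['wrist_force'][:2]@t)
E
python3 chk.py 14
```

```text
[0.5568 0.0292 0.0629] [-1.5725 -0.0032  0.8178] 0.017487065705462563 [1.6285 3.4323 6.4464] [-0.05    0.1886  1.5847  0.0013  1.365  -0.8681]
pivot radius 0.08916311637590099 arm angle 44.756761578521306
roller [277.9 286.8] 0.81 [0.5553 0.0301] 0.09085578149943839 44.998512427236065
roller [245.8 294. ] 0.73 [0.4313 0.5163] 0.5804509902926546 17.413494365690667
roller [304.5 179.3] 0.7 [0.551  0.0325] 0.09561690476106254 45.7156316912144
[[278.6832 290.0275]] [[303.0195 178.392 ]]
force along tangent -3.70347079923318
```

View pics/w14.png

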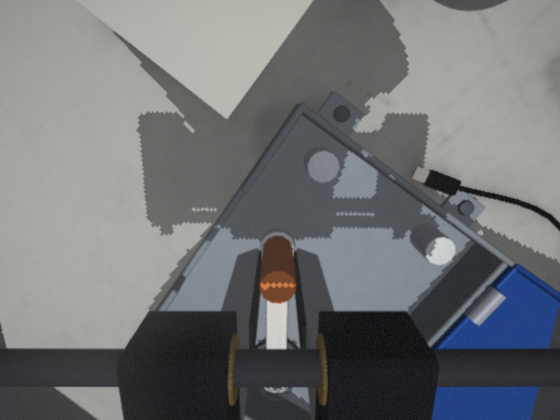

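View pics/a14z.png

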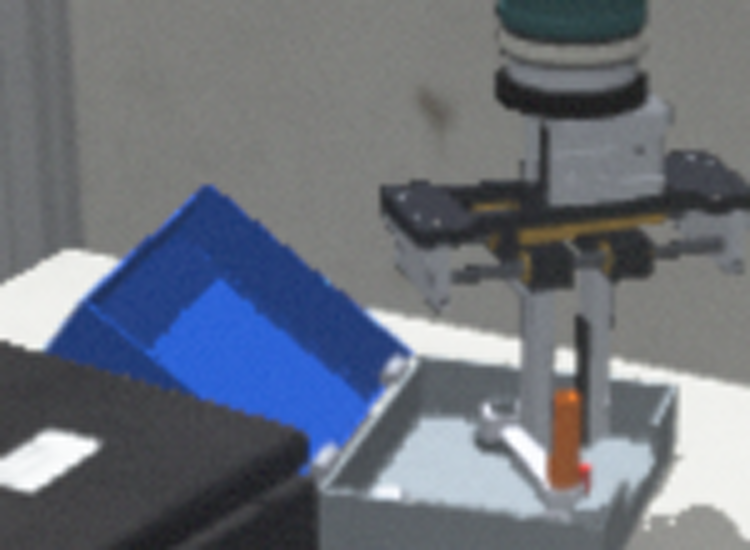

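The arm is at about 45° of 50°. Small further steps, watching the force rise at the stop.

Request:
send_rows:
  moves: "1 -0.0031 0 -0.0001 -2; 1 -0.0031 0 -0.0001 -2; 1 -0.0016 0 0 -1; 1 0 0 0 0; 1 0 0 0 0; 1 0 0 0 0; 1 0 0 0 0; 1 0 0 0 0; 1 0 0 0 0; 1 0 0 0 0"

```text
time: 22.9
tool_pos: [0.5517, 0.0235, 0.0628]
ee_rot: [-1.572, -0.003, 0.906]
wrist_force: [1.9, 3.4, 6.3]
width: 0.0174
```

```bash
python3 chk.py 15
```

```text
[0.5517 0.0234 0.0629] [-1.5723 -0.0028  0.9055] 0.017406067052019244 [2.0321 4.381  5.7775] [-0.0611  0.1775  1.5976  0.0015  1.3636 -0.9669]
pivot radius 0.08919434629462969 arm angle 49.71445388485091
roller [276.7 289.6] 0.89 [0.5509 0.023 ] 0.08948701923103501 50.24119543748442
roller [306.3 177.2] 0.84 [0.5526 0.0186] 0.08552642554019506 51.87930563589141
[[278.431 290.16 ]] [[305.7997 177.954 ]]
force along tangent -4.6981102119185865
```

Request:
send_rows:
  moves: "1 -0.0016 0 0 -1; 1 0 0 0 0; 1 0 0 0 0; 1 0 0 0 0; 1 0 0 0 0; 1 0 0 0 0; 1 0 0 0 0; 1 0 0 0 0; 1 0 0 0 0; 1 0 0 0 0"

```text
time: 23.93
tool_pos: [0.5513, 0.0229, 0.0629]
ee_rot: [-1.573, -0.005, 0.923]
wrist_force: [3.5, 5.7, 5.0]
width: 0.0175
```

```bash
python3 chk.py 16
```

```text
[0.5512 0.0229 0.0629] [-1.5726 -0.0047  0.9229] 0.01752640478620418 [4.6393 5.3214 5.5621] [-0.0631  0.1756  1.5999  0.003   1.362  -0.9866]
pivot radius 0.08918147274436239 arm angle 50.17088983856743
roller [276.5 290.2] 0.73 [0.5507 0.0221] 0.08916200533784811 50.759616854575015
[[278.4337 290.1805]] [[306.0471 177.9064]]
force along tangent -7.061795709066804
```

Motion is stalling and the force is rising, which suggests the stop. One more nudge to confirm.

Request:
send_rows:
  moves: "1 -0.0016 0 0 -0.5; 1 -0.0016 0 0 0; 1 0 0 0 0; 1 0 0 0 0; 1 0 0 0 0; 1 0 0 0 0; 1 0 0 0 0; 1 0 0 0 0; 1 0 0 0 0; 1 0 0 0 0"

```text
time: 24.97
tool_pos: [0.551, 0.0225, 0.0629]
ee_rot: [-1.573, -0.011, 0.932]
wrist_force: [9.3, 10.1, 2.1]
width: 0.0175
```

```bash
python3 chk.py 17; python3 -c "
from h import *
snap('side','b17')
for i in range(3):
    imaging.snapshot('side'); print(robot.get_obs()['wrist_force'])"
```

```text
[0.551  0.0225 0.0629] [-1.5733 -0.0105  0.9319] 0.017679937019484303 [7.9337 9.7555 1.6582] [-0.0665  0.1721  1.6039  0.0077  1.3578 -1.    ]
pivot radius 0.08916518136402067 arm angle 50.455550131634396
roller [277.9 287.3] 0.94 [0.5496 0.0231] 0.09065015167611025 50.67081000258254
roller [307.  179.6] 0.56 [0.5446 0.0312] 0.0995784487747174 48.7741785347058
[[278.5471 290.1356]] [[306.1994 177.8751]]
force along tangent -12.589425896037742
[ 8.8548 10.686   2.6573]
[ 8.7543 10.5901  1.8967]
[ 9.3156 10.9913  1.6919]
```

View pics/a17.png

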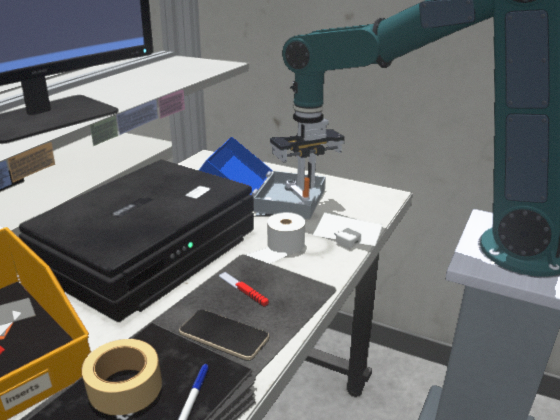

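View pics/a17z.png

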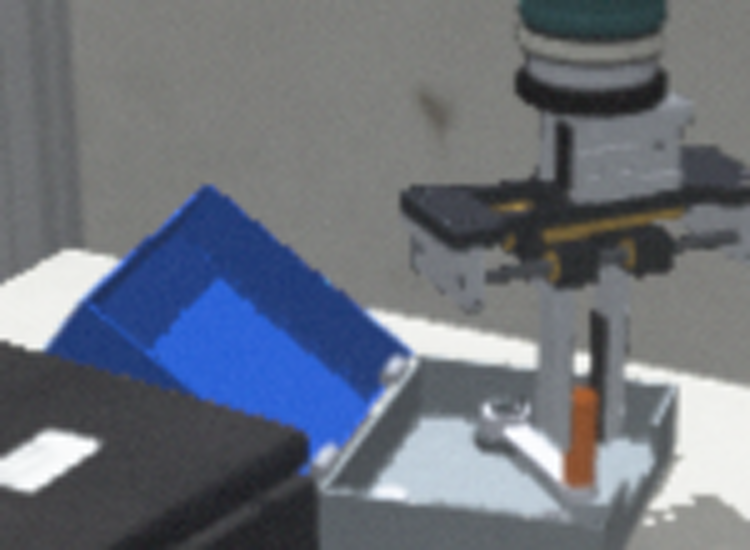

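The arm is at its stop: TCP angle 50.4°, motion stalled, and the reaction has risen from 5 to 13 N. The cover is open, the opener is flat on the mat, and the roll, charger and phone look unmoved. Handing in while still holding.

```bash
python3 -c "
from bench import order
print(order.close_job())"
```

```text
the job is handed in; nothing more can be done
None
```

I opened the cover with the opener, put the opener back on the mat, and brought the spring arm to its stop. I handed the job in at about 25 s with the fingers still gripping the roller. The hand-in gave no verdict.

- **Cover:** I levered it with the blade in the notch and pushed it over. In the last pictures it leans open behind the unit; I judged about 2.5 rad by eye and did not measure it.
- **Opener:** It lies flat and released where it started on the mat, about 0.4 m from the unit.
- **Spring arm:** The gripper stood at about 50° (0.88 rad) of arm travel. Motion had stalled there, and the push along the arm's path had risen from about 5 N to 13 N, so it is against the stop.
- **Bystanders:** The label roll, charger and phone looked unmoved in the last picture.

**Disagreements in the checks:**
- In the scene camera, the network's last roller reading was about 9 mm off the gripper position, with a low confidence of 0.56. The wrist camera's reading agreed within about 2 mm.
- The grip width read 17.5 mm for the 18 mm roller.

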